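Sweep the petri dishes into the bench pen

TASK

Sweep the three petri dishes across the desk through the open side of the low three-sided metal pen, until each lies flat and wholly inside it. Push them with your fingers only, never lifting or tipping them. Leave the cup, the amber pot, the timer and the wire tube rack standing where they are.

Things in the scene. Friction and masses are not known exactly. Their poses are not given: they have to be found in the camera images.
- pen: Low three-sided dark steel pen fixed to the desk, without a floor: the dishes slide in on the desk top. Inside 160 mm wide (its x, from -80 to 80 mm) and 140 mm deep (its y, 0 at the open side to 140 mm at the back wall); walls 5 mm thick, 25 mm high, with a 2 mm thick flange 17 mm wide along their outer feet. Origin: middle of the open side, on the desk; +y points into the pen, z up. It opens to the robot's right, turned by up to about 12 degrees.
- dish_0: Closed round clear petri dish lying flat and loose on the desk, 56 to 60 mm in diameter, 14 mm high, about 22 g. Origin: centre of its underside; z up. (Faint flat ring marks on the desk top are only stains.) The three dishes are alike and may go into the pen in any order and to any place in it.
- dish_1: Closed round clear petri dish lying flat and loose on the desk, 56 to 60 mm in diameter, 14 mm high, about 22 g. Origin: centre of its underside; z up. (Faint flat ring marks on the desk top are only stains.) The three dishes are alike and may go into the pen in any order and to any place in it.
- dish_2: Closed round clear petri dish lying flat and loose on the desk, 56 to 60 mm in diameter, 14 mm high, about 22 g. Origin: centre of its underside; z up. (Faint flat ring marks on the desk top are only stains.) The three dishes are alike and may go into the pen in any order and to any place in it.
- cup: Bystander: lidded plastic sample cup, 49 mm in diameter, 60 mm high, loose. Origin: centre of its underside.
- pot: Bystander: small amber pot with a screw cap, 40 mm in diameter, 75 mm high, loose. Origin: centre of its underside. Cup and pot may have changed places.
- timer: Bystander: square bench timer, 62 x 62 x 19 mm, loose. Origin: centre of its underside.
- rack: Bystander: empty wire tube rack to the right of the work, 110 x 203 x 77 mm (its x, y, z), loose. Origin: centre of its underside.
Mind the look-alikes: they are no part of the job. What is shaped like the dish_2 but green is not meant.

How it is judged:
By the outcome, as a careful person would: the job done as asked, in the order asked, and still so for the second after the job is handed in, with the robot touching nothing.
It also fails if it takes over 72 s, if anything falls off the work surface, if the arm or the gripper's body presses on something with over 40 N, if the wrist force passes 120 N, or if a joint passes its speed limit or range.

ROBOT

A 6-joint arm with a two-finger parallel gripper is mounted at the origin on a cart in front of the work surface, level with it; the furniture and walls round the work are solid. World frame = base frame: x ahead of the robot, y to its left, z up, the work surface at z = 0. Lengths are in m, angles in rad, forces in N, time in s.
With the tool pointing down it reaches from about 0.375 to 0.9 m from the base axis. Payload 3.1 kg.
Tool frame: the origin (TCP) lies on the centre line of the jaws, within the pads' length; the fingertips stand 25 mm ahead of it and the grasp point (between the pads) lies 6 mm ahead of it (env.tip_reach is the distance from the TCP to the fingertips, in m); z points along the fingers, y is the line along which they close (so a half turn about z gives the same grasp; the last joint's range is limited). The gripper opens to 87 mm and grips with 3 to 60 N. Pads are 19 mm wide; open, the fingers measure 117 mm over their backs; the gripper's body (75 mm by 190 mm) begins 51 mm behind the grasp point.
Start: joints at [-1.361, 0.527, 1.433, -0, 1.181, -0.178], TCP at [0.236, -0.579, 0.248] pointing down, gripper open.
Joint ranges: [-3.08, 3.08], [-0.75, 2.2], [0.22, 2.44], [-1.43, 4.57], [0, 2.65], [-2.85, 2.85]. Speed limits (rad/s): [2.79, 2.79, 3.14, 3.14, 3.14, 3.14].

INTERFACE

Orientations are given as a rotation vector (axis times angle).
In Python, from cell import env, grab_frame, hand_in gives the robot as it stands.
- The arm moves only by the tool apply_moves, never from a script. Its argument "deltas" is a list of rows, each an object with "translation": the shift along the tool's x, y, z in m, a list of three; "rot": the turn, a rotation vector about the tool's x, y, z in degrees, a list of three; "grip": the finger opening in m, from 0 to 0.087. A call has 1 to 20 rows; each row is the pose to reach, as a shift and turn from the pose commanded when the call began, along the tool's axes at that moment; what a row does not reach only later rows make up. A row lasts 1/10 s, in which the tool goes at most 50 mm and 8.59 degrees, less where a joint would pass 70% of its speed; a pose out of reach is approached as far as the arm can. A call with a gripper value outside its range is refused whole. The fingers move at their own pace and stop on an object; "newtons" is the grip in N (left out, the last holds). Time passes only in rows, so rows that repeat a pose let the fingers close. It gives the time, the measured TCP pose, the force, the opening and the grip force at its end, in the units of the state.
- env.read_state(): the state, without advancing time (a new reading comes with each control period).
- grab_frame(name): name is "scene" or "top" or "wrist"; returns a dict with "img" (400x640x3 uint8, red, green, blue), "mtx" (3x3 intrinsics, pixels), "origin" and "attitude" of the camera in the world. Camera axes: x right, y down, z forward; pixel columns grow to the right and rows downward; lengths in m; the calibration is good to about 2 mm. A picture is of the moment at which its call begins. There is no depth.
- hand_in(): hands the job in; it is judged then, once.
The state is a dict: "time": time; "q": joint angles; "dq": joint speeds; "joint_efforts": joint torques, N m; "tool_pos": TCP position; "tool_rot": TCP orientation; "contact_force": force on the tool from outside, world axes, zero at the start; "torque": the same for the moment, N m; "gripper_width": opening from 0.0 (shut) to 1.0 (fully open); "gripper_force": force on a finger pad.
Only numpy, scipy, OpenCV 4.12 (cv2) and the standard library are available. Lean on these libraries where they do the work, as an engineer would, in place of code of your own. Each camera call takes 0.05 s, during which the arm holds its last target. There are 200 camera calls.

## Working session

There is one attempt and no reset: what is moved stays moved. The work goes in short steps, Python scripts to look and compute and a tool call to move; the robot and the scene stay as the last step left them, time stands still between calls to the robot, and variables do not carry over. Pictures are saved under pics/ and viewed, at most 10 in all, crops included, and the job is handed in when it is done.

Besides the shell and the picture viewer there is one more tool, called after "Emit:" as name(argument=value, ...) on one line, values as JSON. apply_moves: Moves the arm, as the interface text tells. Its arguments: {"type":"object","properties":{"deltas":{"type":"array","items":{"type":"object","properties":{"translation":{"type":"array","items":{"type":"number"}},"rot":{"type":"array","items":{"type":"number"}},"grip":{"type":"number"}}}},"newtons":{"type":"number"}},"required":["deltas"]}

```bash
mkdir -p pics; cat > h.py <<'E'
import numpy as np, cv2
from cell import env, grab_frame, hand_in
def save(f,name): cv2.imwrite('pics/'+name,f['img'][:,:,::-1])
def R(f):
    a=np.array(f['attitude'],float)
    if a.shape==(3,3): return a
    return cv2.Rodrigues(a)[0]
def px2w(f,u,v,z=0.):
    d=R(f)@np.linalg.solve(np.array(f['mtx']),[u,v,1.]); o=np.array(f['origin'])
    return o+d*(z-o[2])/d[2]
def w2px(f,p):
    c=R(f).T@(np.array(p)-np.array(f['origin'])); k=np.array(f['mtx'])@c; return k[:2]/k[2]
E
python3 - <<'E'
from h import *
for n in('top','scene'):
    f=grab_frame(n);save(f,n+'0.png');print(n,f['mtx'],f['origin'],f['attitude'])
    np.save(n+'0.npy',f,allow_pickle=True)
print(env.read_state(),env.tip_reach)
E
```

```text
top [[367.67413207   0.         319.69248598]
 [  0.         367.67413207 207.0053004 ]
 [  0.           0.           1.        ]] [ 0.41023496 -0.1151876   0.90479327] [-2.15731362  2.20191519 -0.10605272]
scene [[410.54671818   0.         314.99283116]
 [  0.         410.54671818 194.79137491]
 [  0.           0.           1.        ]] [0.98974972 0.59136151 0.93848509] [-0.79243631 -2.60010044  1.03819511]
{'time': 0.1, 'q': array([-1.36149813e+00,  5.28379286e-01,  1.43374906e+00, -7.09006497e-06,
        1.18137981e+00, -1.78480927e-01]), 'dq': array([-5.89742203e-04, -1.23139833e-03, -3.87765733e-03, -2.90964172e-03,
       -6.37506979e-05,  1.04639414e-03]), 'joint_efforts': array([-4.00826184e-05, -4.40984380e+01, -1.77151573e+01,  6.35557529e-02,
        5.33886335e-02, -4.21445066e-05]), 'tool_pos': array([ 0.23624473, -0.57799002,  0.24667368]), 'tool_rot': array([-3.08084611e+00, -6.04947869e-01,  5.66239766e-05]), 'contact_force': array([-0.07948956, -0.30443789,  0.45851727]), 'torque': array([ 0.04437478,  0.07310097, -0.00136584]), 'gripper_force': 0.0, 'gripper_width': 1.001452185039845} 0.025
```

View pics/top0.png

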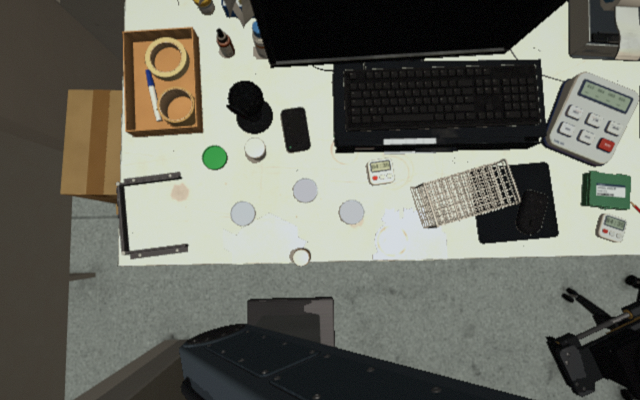

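View pics/scene0.png

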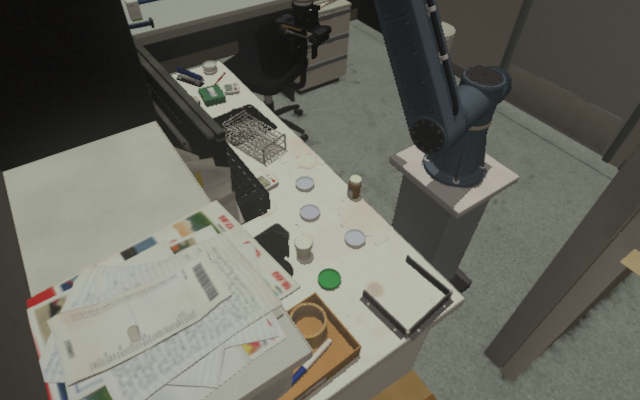

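The top view shows clear dishes at about (243,213), (305,190) and (351,211). The look-alikes are the green lid (214,157), the stain (179,190) and the ring marks near (395,165) and (340,150). Pen is at left, u 118–188, v 173–258. Cup is at (255,150), pot (301,257), timer (380,172) and rack (465,193). I'll check this in an enlarged crop.

```bash
python3 - <<'E'
from h import *
f=np.load('top0.npy',allow_pickle=True).item()
c=f['img'][130:270,110:400,::-1]
# 290x140 
cv2.imwrite('pics/crop0.png',cv2.resize(c,(783,378),interpolation=cv2.INTER_CUBIC))
for n,u,v,z in[('d0',243,213,.014),('d1',305,190,.014),('d2',351,211,.014),('green',214,157,.014),('cup',255,150,.06),('pot',301,257,.075),('timer',380,172,.019)]:
    print(n,px2w(f,u,v,z)[:2].round(4), px2w(f,u+12,v,z)[:2].round(4))
E
```

```text
d0 [0.4788 0.063 ] [0.4783 0.0339]
d1 [ 0.5321 -0.0883] [ 0.5315 -0.1176]
d2 [ 0.4784 -0.1992] [ 0.4778 -0.2284]
green [0.6183 0.1338] [0.6177 0.1044]
cup [0.6223 0.0254] [ 0.6218 -0.0026]
pot [ 0.3728 -0.0786] [ 0.3722 -0.1054]
timer [ 0.5721 -0.2723] [ 0.5715 -0.3017]
```

View pics/crop0.png

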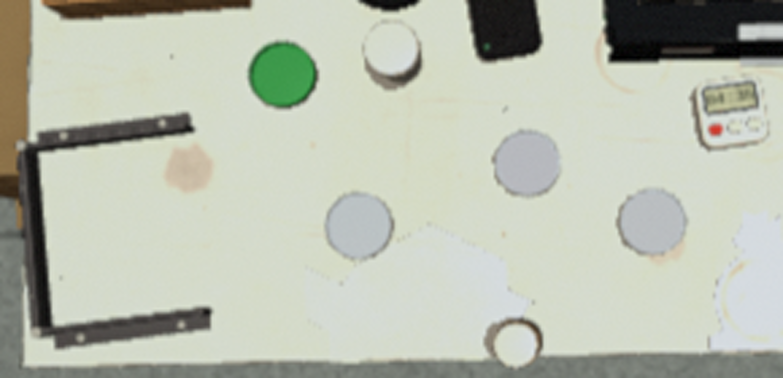

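The crop confirms three clear greyish dishes: crop (359,226), (527,163) and (652,222). The green one and the flat brown stain at (189,168) are not meant. Inner mouth corners of the pen are at (193,130) and (210,310), back corners at (42,150) and (50,327). Next I fit the pen and plan in its frame.

```bash
cat >> h.py <<'E'
def fit_pen(f,c):
    P=np.array([[80,0],[-80,0],[80,140],[-80,140]])/1e3
    W=np.array([px2w(f,u/2.7+110,v/2.7+130,0.01)[:2] for u,v in c])
    pc,wc=P.mean(0),W.mean(0); A=(P-pc).T@(W-wc); th=np.arctan2(A[0,1]-A[1,0],A[0,0]+A[1,1])
    r=np.array([[np.cos(th),-np.sin(th)],[np.sin(th),np.cos(th)]]); o=wc-r@pc
    return o,th,r,((W-o)@r).round(4)
def plan(wps):
    """wps: (x,y,tipz,yawdeg of tool x) -> delta in current tool frame"""
    s=env.read_state(); T=cv2.Rodrigues(s['tool_rot'])[0]; yaw=np.degrees(np.arctan2(T[1,0],T[0,0]))
    print('now',s['time'],s['tool_pos'].round(4),'yaw',yaw.round(1))
    for x,y,z,a in wps: print((x,y,z,a),(T.T@(np.array([x,y,z+.025])-s['tool_pos'])).round(4),'rz',round(yaw-a,1))
E
python3 - <<'E'
from h import *
f=np.load('top0.npy',allow_pickle=True).item()
o,th,r,res=fit_pen(f,[(193,130),(210,310),(42,150),(50,327)])
print(o,np.degrees(th),res)
np.save('pen.npy',np.r_[o,th])
D={n:px2w(f,u/2.7+110,v/2.7+130,.014)[:2] for n,u,v in[('d0',359,226),('d1',527,163),('d2',652,222)]}
print(D)
for p in[(-.04,.105),(.04,.105),(0,.05),(-.04,0),(.04,0),(0,0)]: print(p,o+r@np.array(p))
plan([(.48,0.0,.10,97)])
E
```

```text
[0.48593815 0.20555574] 5.323940997708682 [[ 0.0825  0.0011]
 [-0.0816 -0.0009]
 [ 0.0795  0.1381]
 [-0.0804  0.1417]]
{'d0': array([0.47713852, 0.06304804]), 'd1': array([ 0.53117927, -0.08874817]), 'd2': array([ 0.47541   , -0.20031561])}
(-0.04, 0.105) [0.43636812 0.3063913 ]
(0.04, 0.105) [0.516023   0.31381423]
(0, 0.05) [0.48129882 0.25534004]
(-0.04, 0) [0.44611071 0.20184427]
(0.04, 0) [0.5257656 0.2092672]
(0, 0) [0.48593815 0.20555574]
now 0.1 [ 0.2362 -0.578   0.2467] yaw 22.2
(0.48, 0.0, 0.1, 97) [ 0.4442 -0.4427  0.1227] rz -74.8
```

```bash
python3 - <<'E'
from h import *
plan([(.4854,.0137,.10,99.5)])
E
```

```text
now 0.1 [ 0.2362 -0.578   0.2467] yaw 22.2
(0.4854, 0.0137, 0.1, 99.5) [ 0.4544 -0.4533  0.1227] rz -77.3
```

Emit:
apply_moves(deltas=[{"translation":[0.1,-0.1,0],"rot":[0,0,-17],"grip":0.03},{"translation":[0.2,-0.2,0],"rot":[0,0,-34],"grip":0.03},{"translation":[0.3,-0.3,0.03],"rot":[0,0,-51],"grip":0.03},{"translation":[0.4,-0.4,0.07],"rot":[0,0,-68],"grip":0.03},{"translation":[0.454,-0.453,0.123],"rot":[0,0,-77.3],"grip":0.03},{"translation":[0.454,-0.453,0.123],"rot":[0,0,-77.3],"grip":0.03},{"translation":[0.454,-0.453,0.123],"rot":[0,0,-77.3],"grip":0.03},{"translation":[0.454,-0.453,0.123],"rot":[0,0,-77.3],"grip":0.03},{"translation":[0.454,-0.453,0.123],"rot":[0,0,-77.3],"grip":0.03},{"translation":[0.454,-0.453,0.123],"rot":[0,0,-77.3],"grip":0.03},{"translation":[0.454,-0.453,0.123],"rot":[0,0,-77.3],"grip":0.03},{"translation":[0.454,-0.453,0.123],"rot":[0,0,-77.3],"grip":0.03},{"translation":[0.454,-0.453,0.123],"rot":[0,0,-77.3],"grip":0.03},{"translation":[0.454,-0.453,0.123],"rot":[0,0,-77.3],"grip":0.03},{"translation":[0.454,-0.453,0.123],"rot":[0,0,-77.3],"grip":0.03},{"translation":[0.454,-0.453,0.123],"rot":[0,0,-77.3],"grip":0.03},{"translation":[0.454,-0.453,0.123],"rot":[0,0,-77.3],"grip":0.03},{"translation":[0.454,-0.453,0.123],"rot":[0,0,-77.3],"grip":0.03}])

```text
time: 1.9
tool_pos: [0.4852, 0.011, 0.1249]
tool_rot: [2.032, 2.395, 0.0]
contact_force: [-0.5, -0.3, 0.7]
gripper_width: 0.344
gripper_force: 0.0
```

```bash
python3 - <<'E'
from h import *
plan([(.4854,.0137,.006,99.5),(.4416,.2725,.006,99.5)])
f=grab_frame('wrist');save(f,'wrist1.png')
for n,p in (('d0',(.4771,.063,.014)),('d0 front',(.4771,.033,.014))): print(n,w2px(f,p))
print(env.read_state()['gripper_width'])
E
```

```text
now 1.9 [0.4852 0.011  0.1249] yaw 99.4
(0.4854, 0.0137, 0.006, 99.5) [0.0027 0.0006 0.0939] rz -0.1
(0.4416, 0.2725, 0.006, 99.5) [ 0.2652 -0.0005  0.0939] rz -0.1
d0 [321.17574824 138.16279957]
d0 front [315.13102754 174.92830184]
0.34716516509363726
```

View pics/wrist1.png

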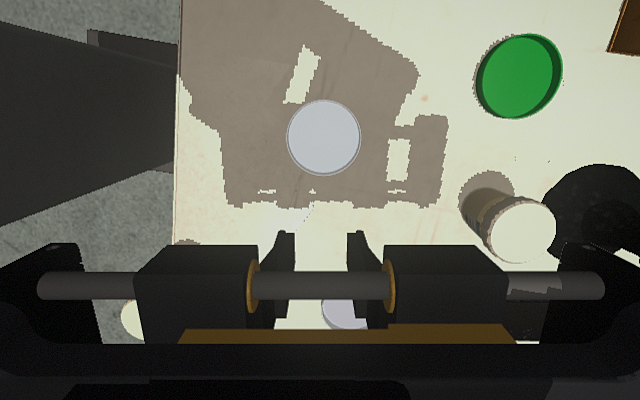

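The wrist view shows the dish at (323,138), predicted (321,138). It is ahead of and between the fingers, so I descend and push.

Emit:
apply_moves(deltas=[{"translation":[0,0,0.04],"grip":0.03},{"translation":[0,0,0.07],"grip":0.03},{"translation":[0,0,0.088],"grip":0.03},{"translation":[0,0,0.094],"grip":0.03},{"translation":[0,0,0.094],"grip":0.03},{"translation":[0.01,0,0.094],"grip":0.03},{"translation":[0.016,0,0.094],"grip":0.03},{"translation":[0.022,0,0.094],"grip":0.03},{"translation":[0.03,0,0.094],"grip":0.03},{"translation":[0.042,0,0.094],"grip":0.03},{"translation":[0.054,0,0.094],"grip":0.03},{"translation":[0.066,0,0.094],"grip":0.03},{"translation":[0.078,0,0.094],"grip":0.03},{"translation":[0.09,0,0.094],"grip":0.03},{"translation":[0.102,0,0.094],"grip":0.03},{"translation":[0.114,0,0.094],"grip":0.03},{"translation":[0.124,0,0.094],"grip":0.03},{"translation":[0.13,0,0.094],"grip":0.03},{"translation":[0.132,0,0.094],"grip":0.03}])

```text
invalid input at $.deltas[0]: expected keys translation, rot, grip
```

```bash
python3 - <<'E'
from h import *
plan([(.4416,.2725,.006,99.5)])
print(env.read_state()['contact_force'])
f=grab_frame('wrist');save(f,'wrist2.png')
E
```

```text
now 1.95 [0.4853 0.0111 0.1249] yaw 99.4
(0.4416, 0.2725, 0.006, 99.5) [ 0.265  -0.0006  0.0939] rz -0.1
[ 0.14749028 -0.3385366  -0.3071655 ]
```

View pics/wrist2.png

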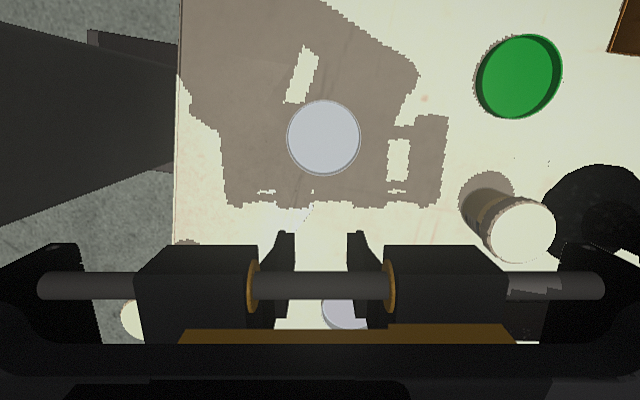

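The picture is unchanged because the call was refused: "rot" is required. I'll resend it.

Emit:
apply_moves(deltas=[{"translation":[0,0,0.04],"rot":[0,0,0],"grip":0.03},{"translation":[0,0,0.07],"rot":[0,0,0],"grip":0.03},{"translation":[0,0,0.088],"rot":[0,0,0],"grip":0.03},{"translation":[0,0,0.094],"rot":[0,0,0],"grip":0.03},{"translation":[0,0,0.094],"rot":[0,0,0],"grip":0.03},{"translation":[0.01,0,0.094],"rot":[0,0,0],"grip":0.03},{"translation":[0.016,0,0.094],"rot":[0,0,0],"grip":0.03},{"translation":[0.022,0,0.094],"rot":[0,0,0],"grip":0.03},{"translation":[0.03,0,0.094],"rot":[0,0,0],"grip":0.03},{"translation":[0.042,0,0.094],"rot":[0,0,0],"grip":0.03},{"translation":[0.054,0,0.094],"rot":[0,0,0],"grip":0.03},{"translation":[0.066,0,0.094],"rot":[0,0,0],"grip":0.03},{"translation":[0.078,0,0.094],"rot":[0,0,0],"grip":0.03},{"translation":[0.09,0,0.094],"rot":[0,0,0],"grip":0.03},{"translation":[0.102,0,0.094],"rot":[0,0,0],"grip":0.03},{"translation":[0.114,0,0.094],"rot":[0,0,0],"grip":0.03},{"translation":[0.124,0,0.094],"rot":[0,0,0],"grip":0.03},{"translation":[0.13,0,0.094],"rot":[0,0,0],"grip":0.03},{"translation":[0.132,0,0.094],"rot":[0,0,0],"grip":0.03}])

```text
time: 3.9
tool_pos: [0.4633, 0.1434, 0.0305]
tool_rot: [-2.028, -2.399, 0.0]
contact_force: [0.1, 0.2, -1.0]
gripper_width: 0.342
gripper_force: 0.1
```

```bash
python3 - <<'E'
from h import *
plan([(.4416,.2725,.006,99.5)])
f=grab_frame('wrist');save(f,'wrist3.png')
E
```

```text
now 3.9 [0.4633 0.1434 0.0305] yaw 99.6
(0.4416, 0.2725, 0.006, 99.5) [ 1.309e-01  1.000e-04 -5.000e-04] rz 0.1
```

View pics/wrist3.png

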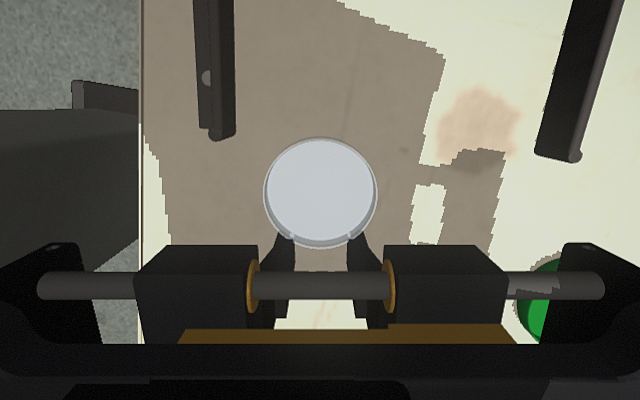

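The dish sits nested on both fingertips at (320,192), heading into the mouth with the left wall at u≈235. Continuing.

Emit:
apply_moves(deltas=[{"translation":[0.012,0,0],"rot":[0,0,0],"grip":0.03},{"translation":[0.024,0,0],"rot":[0,0,0],"grip":0.03},{"translation":[0.036,0,0],"rot":[0,0,0],"grip":0.03},{"translation":[0.048,0,0],"rot":[0,0,0],"grip":0.03},{"translation":[0.06,0,0],"rot":[0,0,0],"grip":0.03},{"translation":[0.072,0,0],"rot":[0,0,0],"grip":0.03},{"translation":[0.084,0,0],"rot":[0,0,0],"grip":0.03},{"translation":[0.096,0,0],"rot":[0,0,0],"grip":0.03},{"translation":[0.108,0,0],"rot":[0,0,0],"grip":0.03},{"translation":[0.118,0,0],"rot":[0,0,0],"grip":0.03},{"translation":[0.126,0,0],"rot":[0,0,0],"grip":0.03},{"translation":[0.13,0,0],"rot":[0,0,0],"grip":0.03},{"translation":[0.131,0,0],"rot":[0,0,0],"grip":0.03},{"translation":[0.12,0,0],"rot":[0,0,0],"grip":0.03},{"translation":[0.09,0,0],"rot":[0,0,0],"grip":0.03},{"translation":[0.08,0,-0.03],"rot":[0,0,0],"grip":0.03},{"translation":[0.06,0,-0.08],"rot":[0,0,0],"grip":0.03},{"translation":[0.03,0,-0.09],"rot":[0,0,0],"grip":0.03},{"translation":[0.03,0,-0.09],"rot":[0,0,0],"grip":0.03}])

```text
time: 5.85
tool_pos: [0.4608, 0.169, 0.1229]
tool_rot: [2.032, 2.39, 0.005]
contact_force: [0.2, 0.4, 0.9]
gripper_width: 0.343
gripper_force: 0.0
```

```bash
python3 - <<'E'
from h import *
def u(a,b): d=b-a; d/=np.linalg.norm(d); return d,np.degrees(np.arctan2(d[1],d[0]))
d1=np.array([.5312,-.0887]);g1=np.array([.516,.3138])
d,a=u(d1,g1); print(d,a)
s=d1-.05*d;e=g1-.034*d;print(s,e)
plan([(*s,.09,a),(*s,.006,a),(*e,.006,a)])
f=grab_frame('wrist');save(f,'wrist4.png'); print(w2px(f,(.436,.306,.014)))
E
```

```text
[-0.03773708  0.9992877 ] 92.16268870175539
[ 0.53308685 -0.13866439] [0.51728306 0.27982422]
now 5.85 [0.4608 0.169  0.1229] yaw 99.3
(np.float64(0.5330868537991975), np.float64(-0.13866438514322432), 0.09, np.float64(92.16268870175539)) [-0.3152  0.0217  0.0083] rz 7.1
(np.float64(0.5330868537991975), np.float64(-0.13866438514322432), 0.006, np.float64(92.16268870175539)) [-0.3152  0.0213  0.0923] rz 7.1
(np.float64(0.5172830605834543), np.float64(0.2798242181026075), 0.006, np.float64(92.16268870175539)) [0.1004 0.0731 0.0922] rz 7.1
[316.43094323  13.03117396]
```

View pics/wrist4.png

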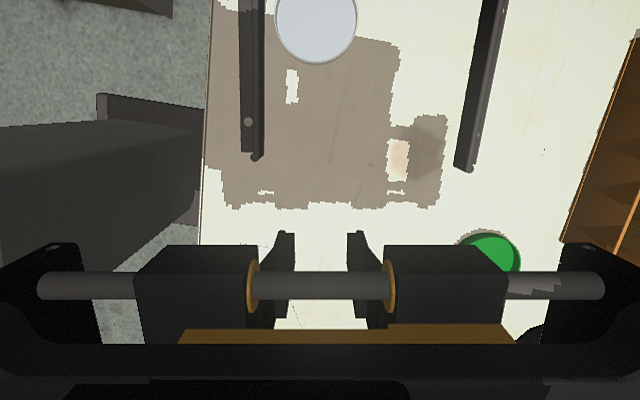

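Dish 0 lies inside near the back at (316,15), as planned. On to dish 1.

Emit:
apply_moves(deltas=[{"translation":[-0.05,0.004,0],"rot":[0,0,1],"grip":0.03},{"translation":[-0.1,0.008,0],"rot":[0,0,2],"grip":0.03},{"translation":[-0.15,0.011,0],"rot":[0,0,3],"grip":0.03},{"translation":[-0.2,0.014,0],"rot":[0,0,4],"grip":0.03},{"translation":[-0.25,0.018,0],"rot":[0,0,5],"grip":0.03},{"translation":[-0.295,0.021,0],"rot":[0,0,6],"grip":0.03},{"translation":[-0.315,0.0215,0],"rot":[0,0,7.1],"grip":0.03},{"translation":[-0.315,0.0215,0],"rot":[0,0,7.1],"grip":0.03},{"translation":[-0.315,0.0215,0],"rot":[0,0,7.1],"grip":0.03},{"translation":[-0.315,0.0215,0.04],"rot":[0,0,7.1],"grip":0.03},{"translation":[-0.315,0.0215,0.07],"rot":[0,0,7.1],"grip":0.03},{"translation":[-0.315,0.0215,0.086],"rot":[0,0,7.1],"grip":0.03},{"translation":[-0.315,0.0215,0.092],"rot":[0,0,7.1],"grip":0.03},{"translation":[-0.315,0.0215,0.092],"rot":[0,0,7.1],"grip":0.03},{"translation":[-0.315,0.0215,0.092],"rot":[0,0,7.1],"grip":0.03}])

```text
time: 7.4
tool_pos: [0.532, -0.1341, 0.0291]
tool_rot: [2.172, 2.269, 0.0]
contact_force: [0.1, -0.1, -0.1]
gripper_width: 0.341
gripper_force: 0.0
```

```bash
python3 - <<'E'
from h import *
plan([(.5331,-.1387,.006,92.2),(.5173,.2798,.006,92.2)])
print(env.read_state()['contact_force'])
E
```

```text
now 7.4 [ 0.532  -0.1341  0.0291] yaw 92.5
(0.5331, -0.1387, 0.006, 92.2) [-0.0047  0.0009 -0.0019] rz 0.3
(0.5173, 0.2798, 0.006, 92.2) [ 0.4141  0.0033 -0.002 ] rz 0.3
[ 0.13916573 -0.07248975 -0.10284113]
```

Emit:
apply_moves(deltas=[{"translation":[0.006,0.001,-0.002],"rot":[0,0,0],"grip":0.03},{"translation":[0.012,0.001,-0.002],"rot":[0,0,0],"grip":0.03},{"translation":[0.02,0.001,-0.002],"rot":[0,0,0],"grip":0.03},{"translation":[0.03,0.001,-0.002],"rot":[0,0,0],"grip":0.03},{"translation":[0.042,0.001,-0.002],"rot":[0,0,0],"grip":0.03},{"translation":[0.055,0.001,-0.002],"rot":[0,0,0],"grip":0.03},{"translation":[0.068,0.001,-0.002],"rot":[0,0,0],"grip":0.03},{"translation":[0.081,0.001,-0.002],"rot":[0,0,0],"grip":0.03},{"translation":[0.094,0.001,-0.002],"rot":[0,0,0],"grip":0.03},{"translation":[0.107,0.001,-0.002],"rot":[0,0,0],"grip":0.03},{"translation":[0.12,0.001,-0.002],"rot":[0,0,0],"grip":0.03},{"translation":[0.133,0.001,-0.002],"rot":[0,0,0],"grip":0.03},{"translation":[0.146,0.002,-0.002],"rot":[0,0,0],"grip":0.03},{"translation":[0.159,0.002,-0.002],"rot":[0,0,0],"grip":0.03},{"translation":[0.172,0.002,-0.002],"rot":[0,0,0],"grip":0.03},{"translation":[0.185,0.002,-0.002],"rot":[0,0,0],"grip":0.03},{"translation":[0.198,0.002,-0.002],"rot":[0,0,0],"grip":0.03},{"translation":[0.21,0.002,-0.002],"rot":[0,0,0],"grip":0.03},{"translation":[0.218,0.002,-0.002],"rot":[0,0,0],"grip":0.03},{"translation":[0.22,0.002,-0.002],"rot":[0,0,0],"grip":0.03}])

```text
time: 9.4
tool_pos: [0.5244, 0.0861, 0.0305]
tool_rot: [-2.173, -2.269, 0.0]
contact_force: [0.9, -0.9, 0.3]
gripper_width: 0.342
gripper_force: 0.1
```

```bash
python3 - <<'E'
from h import *
plan([(.5173,.2798,.006,92.2)])
f=grab_frame('wrist');save(f,'wrist5.png')
g=grab_frame('top');save(g,'top5.png')
# find the dish in the wrist view: where is it relative to the nest (320,192)?
h=cv2.cvtColor(f['img'],cv2.COLOR_RGB2HSV); 
i=f['img'].astype(int); m=((i[...,2]-i[...,0]>3)&(i[...,2]>150)).astype(np.uint8); m[245:]=0
n,l,st,c=cv2.connectedComponentsWithStats(m); print([(st[k].tolist(),c[k].round().tolist()) for k in range(1,n) if st[k,4]>800])
E
```

```text
now 9.4 [0.5244 0.0861 0.0305] yaw 92.5
(0.5173, 0.2798, 0.006, 92.2) [ 0.1938  0.0013 -0.0005] rz 0.3
[([268, 140, 107, 101, 8303], [321.0, 190.0])]
```

Dish 1 is nested: its blob sits at (321,190), the same spot as dish 0 did. I push on into the pen, then retreat and rise.

Emit:
apply_moves(deltas=[{"translation":[0.013,0,0],"rot":[0,0,0],"grip":0.03},{"translation":[0.026,0,0],"rot":[0,0,0],"grip":0.03},{"translation":[0.04,0,0],"rot":[0,0,0],"grip":0.03},{"translation":[0.055,0,0],"rot":[0,0,0],"grip":0.03},{"translation":[0.07,0.001,0],"rot":[0,0,0],"grip":0.03},{"translation":[0.085,0.001,0],"rot":[0,0,0],"grip":0.03},{"translation":[0.1,0.001,0],"rot":[0,0,0],"grip":0.03},{"translation":[0.115,0.001,0],"rot":[0,0,0],"grip":0.03},{"translation":[0.13,0.001,0],"rot":[0,0,0],"grip":0.03},{"translation":[0.145,0.001,0],"rot":[0,0,0],"grip":0.03},{"translation":[0.16,0.001,0],"rot":[0,0,0],"grip":0.03},{"translation":[0.174,0.001,0],"rot":[0,0,0],"grip":0.03},{"translation":[0.184,0.001,0],"rot":[0,0,0],"grip":0.03},{"translation":[0.191,0.001,0],"rot":[0,0,0],"grip":0.03},{"translation":[0.193,0.001,0],"rot":[0,0,0],"grip":0.03},{"translation":[0.18,0,0],"rot":[0,0,0],"grip":0.03},{"translation":[0.15,0,0],"rot":[0,0,0],"grip":0.03},{"translation":[0.14,0,-0.03],"rot":[0,0,0],"grip":0.03},{"translation":[0.12,0,-0.08],"rot":[0,0,0],"grip":0.03},{"translation":[0.1,0,-0.1],"rot":[0,0,0],"grip":0.03}])

```text
time: 11.5
tool_pos: [0.5213, 0.1831, 0.1331]
tool_rot: [2.174, 2.265, 0.003]
contact_force: [1.5, 0.9, -0.2]
gripper_width: 0.343
gripper_force: 0.0
```

```bash
python3 - <<'E'
from h import *
def u(a,b): d=b-a; d/=np.linalg.norm(d); return d,np.degrees(np.arctan2(d[1],d[0]))
d2=np.array([.4754,-.2003]);g2=np.array([.5,-.02])
d,a=u(d2,g2); print(d,a)
s=d2-.052*d;e=g2-.034*d;print(s,e)
plan([(*s,.105,a),(*s,.006,a),(*e,.006,a)])
f=grab_frame('wrist');save(f,'wrist6.png'); print(w2px(f,(.436,.306,.014)),w2px(f,(.516,.3138,.014)))
E
```

```text
[0.13518677 0.99082013] 82.23057976569942
[ 0.46837029 -0.25182265] [ 0.49540365 -0.05368788]
now 11.5 [0.5213 0.1831 0.1331] yaw 92.4
(np.float64(0.4683702877741409), np.float64(-0.25182264692367434), 0.105, np.float64(82.23057976569942)) [-0.4324 -0.0709  0.0028] rz 10.1
(np.float64(0.4683702877741409), np.float64(-0.25182264692367434), 0.006, np.float64(82.23057976569942)) [-0.4324 -0.0712  0.1018] rz 10.1
(np.float64(0.4954036496984768), np.float64(-0.05368788452701784), 0.006, np.float64(82.23057976569942)) [-0.2355 -0.036   0.1019] rz 10.1
[212.2548693   36.59096472] [320.26629009  30.02499658]
```

View pics/wrist6.png

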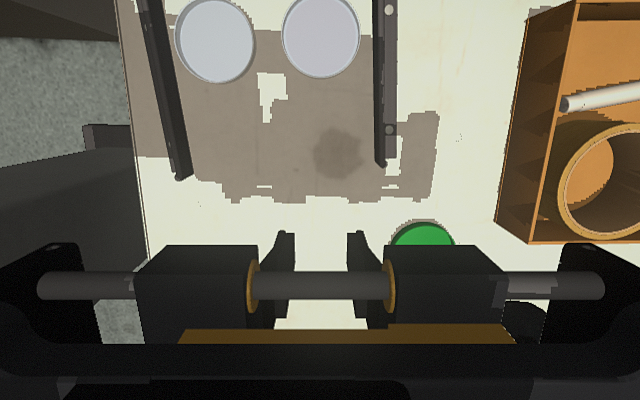

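Both dishes are inside the pen at (215,40) and (321,36), with free room in front. Dish 2 comes next: first a diagonal push at yaw 75° to keep the gripper body off the pot.

```bash
python3 - <<'E'
from h import *
plan([(.4632,-.2457,.105,75),(.4632,-.2457,.008,75)])
f=np.load('top0.npy',allow_pickle=True).item()
for p in[(413,188),(423,227),(508,161),(520,200)]: print(px2w(f,*p,.077)[:2])
E
```

```text
now 11.55 [0.5231 0.1805 0.1358] yaw 92.3
(0.4632, -0.2457, 0.105, 75) [-0.4235 -0.077   0.0058] rz 17.3
(0.4632, -0.2457, 0.008, 75) [-0.4233 -0.0777  0.1028] rz 17.3
[ 0.52320507 -0.3358987 ]
[ 0.43414657 -0.35462872]
[ 0.58134154 -0.55697814]
[ 0.49089244 -0.57836773]
```

Emit:
apply_moves(deltas=[{"translation":[-0.05,-0.009,0],"rot":[0,0,2],"grip":0.03},{"translation":[-0.1,-0.018,0],"rot":[0,0,4],"grip":0.03},{"translation":[-0.15,-0.027,0],"rot":[0,0,6],"grip":0.03},{"translation":[-0.2,-0.036,0],"rot":[0,0,8],"grip":0.03},{"translation":[-0.25,-0.045,0],"rot":[0,0,10],"grip":0.03},{"translation":[-0.3,-0.054,0],"rot":[0,0,12],"grip":0.03},{"translation":[-0.35,-0.063,0],"rot":[0,0,14],"grip":0.03},{"translation":[-0.4,-0.072,0],"rot":[0,0,16],"grip":0.03},{"translation":[-0.423,-0.077,0],"rot":[0,0,17.3],"grip":0.03},{"translation":[-0.423,-0.077,0],"rot":[0,0,17.3],"grip":0.03},{"translation":[-0.423,-0.077,0],"rot":[0,0,17.3],"grip":0.03},{"translation":[-0.423,-0.077,0],"rot":[0,0,17.3],"grip":0.03},{"translation":[-0.423,-0.077,0],"rot":[0,0,17.3],"grip":0.03},{"translation":[-0.423,-0.077,0.04],"rot":[0,0,17.3],"grip":0.03},{"translation":[-0.423,-0.077,0.075],"rot":[0,0,17.3],"grip":0.03},{"translation":[-0.423,-0.077,0.095],"rot":[0,0,17.3],"grip":0.03},{"translation":[-0.423,-0.077,0.1],"rot":[0,0,17.3],"grip":0.03},{"translation":[-0.423,-0.077,0.1],"rot":[0,0,17.3],"grip":0.03},{"translation":[-0.423,-0.077,0.1],"rot":[0,0,17.3],"grip":0.03}])

```text
time: 13.45
tool_pos: [0.462, -0.2408, 0.0314]
tool_rot: [2.488, 1.915, 0.001]
contact_force: [0.7, -0.3, 0.1]
gripper_width: 0.346
gripper_force: 0.0
```

```bash
python3 - <<'E'
from h import *
plan([(.5000,-.108,.008,75)])
print(env.read_state()['contact_force'])
E
```

```text
now 13.45 [ 0.462  -0.2408  0.0314] yaw 75.2
(0.5, -0.108, 0.008, 75) [ 0.1381  0.0028 -0.0017] rz 0.2
[ 0.68395894 -0.29270756  0.10263917]
```

Emit:
apply_moves(deltas=[{"translation":[0.003,0.002,-0.001],"rot":[0,0,0],"grip":0.03},{"translation":[0.008,0.003,-0.001],"rot":[0,0,0],"grip":0.03},{"translation":[0.014,0.003,-0.001],"rot":[0,0,0],"grip":0.03},{"translation":[0.024,0.003,-0.001],"rot":[0,0,0],"grip":0.03},{"translation":[0.036,0.003,-0.001],"rot":[0,0,0],"grip":0.03},{"translation":[0.048,0.003,-0.001],"rot":[0,0,0],"grip":0.03},{"translation":[0.06,0.003,-0.001],"rot":[0,0,0],"grip":0.03},{"translation":[0.072,0.003,-0.001],"rot":[0,0,0],"grip":0.03},{"translation":[0.084,0.003,-0.001],"rot":[0,0,0],"grip":0.03},{"translation":[0.096,0.003,-0.001],"rot":[0,0,0],"grip":0.03},{"translation":[0.108,0.003,-0.001],"rot":[0,0,0],"grip":0.03},{"translation":[0.12,0.003,-0.001],"rot":[0,0,0],"grip":0.03},{"translation":[0.13,0.003,-0.001],"rot":[0,0,0],"grip":0.03},{"translation":[0.136,0.003,-0.001],"rot":[0,0,0],"grip":0.03},{"translation":[0.138,0.003,-0.001],"rot":[0,0,0],"grip":0.03},{"translation":[0.138,0.003,-0.001],"rot":[0,0,0],"grip":0.03}])

```text
time: 15.05
tool_pos: [0.4997, -0.1081, 0.0316]
tool_rot: [2.49, 1.916, 0.0]
contact_force: [0.1, 0.3, 0.4]
gripper_width: 0.342
gripper_force: 0.0
```

```bash
cat >> h.py <<'E'
def dish(f):
    i=f['img'].astype(int); m=((i[...,2]-i[...,0]>3)&(i[...,2]>150)).astype(np.uint8); m[245:]=0
    n,l,st,c=cv2.connectedComponentsWithStats(m); print([(st[k].tolist(),c[k].round().tolist(),px2w(f,*c[k],.014).round(4)) for k in range(1,n) if st[k,4]>800])
E
python3 - <<'E'
from h import *
dish(grab_frame('wrist'))
c=np.array([.509,-.0747]);e=np.array([.481,.255]);d=(e-c)/np.linalg.norm(e-c)
b=c-.047*d;e2=e-.034*d
plan([(*b,.008,94.9),(*e2,.007,94.9)])
E
```

```text
[([268, 134, 106, 102, 8012], [320.0, 185.0], array([ 0.5098, -0.0708,  0.014 ]))]
now 15.1 [ 0.4997 -0.1084  0.0315] yaw 75.1
(np.float64(0.5129771907079134), np.float64(-0.12153142058568037), 0.008, 94.9) [-0.0093  0.0162 -0.0014] rz -19.8
(np.float64(0.4838771166823203), np.float64(0.22112195106567803), 0.007, 94.9) [ 0.3144 -0.0999 -0.0005] rz -19.8
```

Emit:
apply_moves(deltas=[{"translation":[-0.015,0,-0.001],"rot":[0,0,0],"grip":0.03},{"translation":[-0.015,0.005,-0.001],"rot":[0,0,-6],"grip":0.03},{"translation":[-0.013,0.011,-0.001],"rot":[0,0,-13],"grip":0.03},{"translation":[-0.011,0.016,-0.001],"rot":[0,0,-19.8],"grip":0.03},{"translation":[-0.01,0.016,-0.001],"rot":[0,0,-19.8],"grip":0.03},{"translation":[-0.01,0.016,-0.001],"rot":[0,0,-19.8],"grip":0.03}])

```text
time: 15.7
tool_pos: [0.5121, -0.1229, 0.0325]
tool_rot: [-2.128, -2.311, 0.0]
contact_force: [0.5, -0.2, -0.1]
gripper_width: 0.341
gripper_force: 0.0
```

```bash
python3 - <<'E'
from h import *
dish(grab_frame('wrist'))
plan([(.4839,.2211,.007,94.9)])
E
```

```text
[([268, 107, 108, 106, 8603], [322.0, 159.0], array([ 0.5085, -0.0711,  0.014 ]))]
now 15.75 [ 0.512  -0.1227  0.0325] yaw 94.8
(0.4839, 0.2211, 0.007, 94.9) [0.3449 0.0005 0.0006] rz -0.1
```

Emit:
apply_moves(deltas=[{"translation":[0.008,0,0],"rot":[0,0,0],"grip":0.03},{"translation":[0.014,0,0],"rot":[0,0,0],"grip":0.03},{"translation":[0.02,0,0],"rot":[0,0,0],"grip":0.03},{"translation":[0.03,0,0],"rot":[0,0,0],"grip":0.03},{"translation":[0.042,0,0],"rot":[0,0,0],"grip":0.03},{"translation":[0.055,0,0],"rot":[0,0,0],"grip":0.03},{"translation":[0.068,0,0],"rot":[0,0,0],"grip":0.03},{"translation":[0.081,0,0],"rot":[0,0,0],"grip":0.03},{"translation":[0.094,0,0],"rot":[0,0,0],"grip":0.03},{"translation":[0.107,0,0],"rot":[0,0,0],"grip":0.03},{"translation":[0.12,0,0],"rot":[0,0,0],"grip":0.03},{"translation":[0.133,0,0],"rot":[0,0,0],"grip":0.03},{"translation":[0.146,0,0],"rot":[0,0,0],"grip":0.03},{"translation":[0.159,0,0],"rot":[0,0,0],"grip":0.03},{"translation":[0.172,0,0],"rot":[0,0,0],"grip":0.03},{"translation":[0.185,0,0],"rot":[0,0,0],"grip":0.03},{"translation":[0.198,0,0],"rot":[0,0,0],"grip":0.03},{"translation":[0.21,0,0],"rot":[0,0,0],"grip":0.03},{"translation":[0.218,0,0],"rot":[0,0,0],"grip":0.03},{"translation":[0.22,0,0],"rot":[0,0,0],"grip":0.03}])

```text
time: 17.75
tool_pos: [0.4934, 0.0981, 0.0325]
tool_rot: [-2.123, -2.316, 0.0]
contact_force: [0.2, -0.5, 0.4]
gripper_width: 0.349
gripper_force: 0.1
```

```bash
python3 - <<'E'
from h import *
dish(grab_frame('wrist'))
plan([(.4839,.2211,.007,94.9)])
E
```

```text
[([268, 135, 106, 101, 7875], [321.0, 186.0], array([0.4903, 0.1359, 0.014 ]))]
now 17.8 [0.4935 0.0979 0.0326] yaw 95.0
(0.4839, 0.2211, 0.007, 94.9) [0.1236 0.0011 0.0006] rz 0.1
```

Emit:
apply_moves(deltas=[{"translation":[0.012,0,0],"rot":[0,0,0],"grip":0.03},{"translation":[0.024,0,0],"rot":[0,0,0],"grip":0.03},{"translation":[0.036,0,0],"rot":[0,0,0],"grip":0.03},{"translation":[0.048,0,0],"rot":[0,0,0],"grip":0.03},{"translation":[0.06,0,0],"rot":[0,0,0],"grip":0.03},{"translation":[0.072,0,0],"rot":[0,0,0],"grip":0.03},{"translation":[0.084,0,0],"rot":[0,0,0],"grip":0.03},{"translation":[0.096,0,0],"rot":[0,0,0],"grip":0.03},{"translation":[0.108,0,0],"rot":[0,0,0],"grip":0.03},{"translation":[0.116,0,0],"rot":[0,0,0],"grip":0.03},{"translation":[0.122,0,0],"rot":[0,0,0],"grip":0.03},{"translation":[0.124,0,0],"rot":[0,0,0],"grip":0.03},{"translation":[0.124,0,0],"rot":[0,0,0],"grip":0.03},{"translation":[0.11,0,0],"rot":[0,0,0],"grip":0.03},{"translation":[0.08,0,0],"rot":[0,0,0],"grip":0.03},{"translation":[0.07,0,-0.03],"rot":[0,0,0],"grip":0.03},{"translation":[0.05,0,-0.08],"rot":[0,0,0],"grip":0.03},{"translation":[0.02,0,-0.12],"rot":[0,0,0],"grip":0.03},{"translation":[-0.03,0,-0.15],"rot":[0,0,0],"grip":0.03},{"translation":[-0.08,0,-0.15],"rot":[0,0,0],"grip":0.03}])

```text
time: 19.8
tool_pos: [0.5012, 0.0253, 0.1849]
tool_rot: [2.119, 2.311, 0.006]
contact_force: [0.9, 0.1, 0.2]
gripper_width: 0.343
gripper_force: 0.0
```

Emit:
apply_moves(deltas=[{"translation":[-0.05,0,0],"rot":[0,0,0],"grip":0.03},{"translation":[-0.1,0,0],"rot":[0,0,0],"grip":0.03},{"translation":[-0.15,0,0],"rot":[0,0,0],"grip":0.03},{"translation":[-0.2,0,0],"rot":[0,0,0],"grip":0.03},{"translation":[-0.25,0,0],"rot":[0,0,0],"grip":0.03},{"translation":[-0.3,0,0],"rot":[0,0,0],"grip":0.03},{"translation":[-0.3,0,0],"rot":[0,0,0],"grip":0.03},{"translation":[-0.3,0,0],"rot":[0,0,0],"grip":0.03},{"translation":[-0.3,0,0],"rot":[0,0,0],"grip":0.03}])

```text
time: 20.7
tool_pos: [0.5239, -0.2706, 0.181]
tool_rot: [-2.123, -2.312, -0.0]
contact_force: [-0.2, -0.4, -0.6]
gripper_width: 0.347
gripper_force: 0.0
```

```bash
python3 - <<'E'
from h import *
f=grab_frame('top'); c=f['img'][130:270,110:400,::-1]
g=grab_frame('scene')['img'][150:360,230:480,::-1]
a=cv2.resize(c,(783,378),interpolation=cv2.INTER_CUBIC)
b=cv2.resize(g,(262,220)); o=np.zeros((600,783,3),np.uint8); o[:378]=a; o[378:598,:262]=b
cv2.imwrite('pics/fin.png',o)
E
```

```text
(no output)
```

View pics/fin.png

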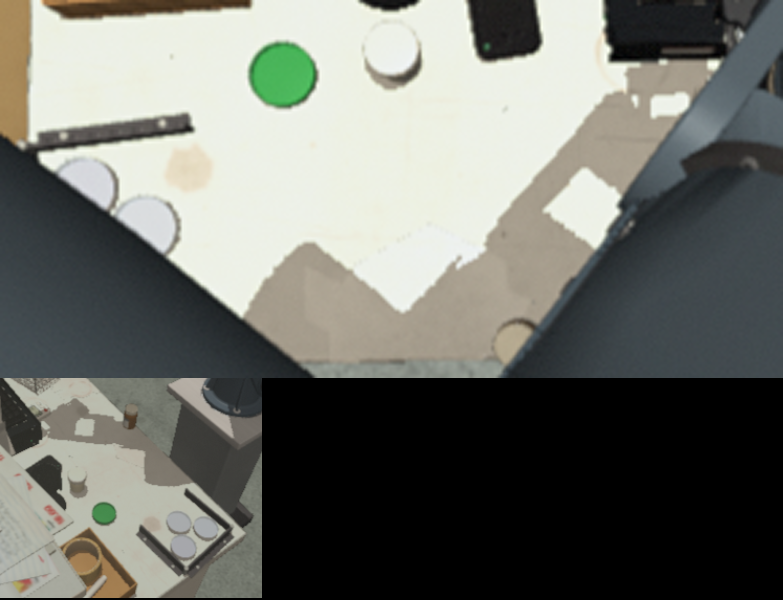

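All three dishes lie flat inside the pen. The front one has its edge at crop u≈180 against the mouth line at u≈200, about 18 mm in. Cup, pot and green lid look unmoved. I'll hand in.

```bash
python3 -c "
from h import *
print(hand_in())"
```

```text
the job is handed in; nothing more can be done
None
```

I pushed all three petri dishes into the pen, where the final pictures show them lying flat and wholly inside, and handed the job in at about 21 s; the cup and pot are unmoved, but the arm hid the timer and rack in my last look, so I saw no contact with them but did not confirm them by picture.

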